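# Hold a wood block in the corner of its mounting board

## Robot

A 6-joint arm with a two-finger parallel gripper is mounted at the origin on the work surface. World frame = base frame: x ahead of the robot, y to its left, z up, the work surface at z = 0. Lengths are in mm, angles in rad, forces in N, time in s.
With the tool pointing down it reaches from about 275 to 1000 mm from the base axis. Payload 8.4 kg.
Tool frame: the origin (TCP) lies between the finger pads; the fingertips stand r.finger_overhang ahead of it and the grasp point (between the pads) is the TCP (r.finger_overhang is the distance from the TCP to the fingertips, in mm); z points along the fingers, y is the line along which they close (so a half turn about z gives the same grasp; the last joint's range is limited). The gripper opens to 85 mm and grips with 20 to 120 N. Pads are 22 mm wide; open, the fingers measure 114 mm over their backs; the gripper's body (76 mm by 85 mm) begins 54 mm behind the grasp point. The pads swing forward as they close: fully open they stand 13 mm farther back than shut.
Start: joints at [1.155, 0.353, 1.633, -0, 1.155, -0.002], TCP at [251.306, 572.253, 250.281] pointing down, gripper open.
Joint ranges: [-2.63, 2.63], [-0.92, 2.1], [0.06, 2.66], [-1.3, 4.44], [0, 2.69], [-3.02, 3.02]. Speed limits (rad/s): [2.22, 2.22, 2.79, 3.14, 3.14, 3.14].

## Interface

Orientations are given as [roll, pitch, yaw] about the fixed x, y, z axes, in that order (R = Rz(yaw) Ry(pitch) Rx(roll)).
In Python, from rig import r, cams, sign_off gives the robot as it stands.
- The arm moves only by the shell command python3 -m crank 'ROWS' [FORCE]. ROWS is JSON, a list of rows, each a list of 7 numbers: the shift along the tool's x, y, z in m, then the turn, a rotation vector about the tool's x, y, z in rad, then the closure, from 0 (fully open) to 1 (shut). In form: [[dx, dy, dz, ax, ay, az, gripper], ...]. A call has 1 to 5 rows; each row is the pose to reach, as a shift and turn from the pose commanded when the call began, along the tool's axes at that moment; what a row does not reach only later rows make up. A row lasts 1/10 s, in which the tool goes at most 50 mm and 8.59 degrees, less where a joint would pass 70% of its speed; a pose out of reach is approached as far as the arm can. A call with a gripper value outside its range is refused whole. The fingers move at their own pace and stop on an object; FORCE is the grip in N (left out, the last holds). Time passes only in rows, so rows that repeat a pose let the fingers close. It gives the time, the measured TCP pose, the force, the opening and the grip force at its end, in the units of the state.
- r.sense(): the state, without advancing time (a new reading comes with each control period).
- cams.grab_frame(name): name is "scene" or "top" or "wrist"; returns a dict with "image" (400x640x3 uint8, red, green, blue), "fx", "fy", "cx", "cy" (pixels), "D" ([k1, k2, p1, p2, k3] as OpenCV has them; the pictures are not rectified), "position" and "orientation" of the camera in the world. Camera axes: x right, y down, z forward; pixel columns grow to the right and rows downward; lengths in mm; the calibration is good to about 2 mm. A picture is of the moment at which its call begins. There is no depth.
- sign_off(): hands the job in; it is judged then, once.
The state is a dict: "clock": time; "qpos": joint angles; "qvel": joint speeds; "joint_efforts": joint torques, N m; "eef_pos": TCP position; "tcp_rot": TCP orientation; "contact_force": force on the tool from outside, world axes, zero at the start; "wrist_torque": the same for the moment, N m; "opening": opening from 0.0 (shut) to 1.0 (fully open); "grasp_force": force on a finger pad.
Only numpy, scipy, OpenCV 4.12 (cv2) and the standard library are available. Lean on these libraries where they do the work, as an engineer would, in place of code of your own. Each camera call takes 0.05 s, during which the arm holds its last target. There are 200 camera calls.

## Task

Lift the hanging wood block up and off the two hooks of its stand, stand it on the mounting board and press it firmly into the corner, its long face against the long low stop and its end against the short stop, both at once. Finish while still gripping it and pressing it against both stops, so that it can be screwed down from below: do not let go. Leave the other instruments and the mug where they are.

Things in the scene. Friction and masses are not known exactly. Their poses are not given: they have to be found in the camera images.
- woodblock: hanging wood block: upright hardwood slab, 38 mm thick (its x), 120 long (its y), 64 high (its z), 0.25 kg, a dark slit along each long face. An 8 mm steel rod, 54 mm above the underside, sticks out 18 mm from the middle of each end (along y). Origin at the centre of its underside. Same when turned end for end.
- stand: fixed steel stand, base 160 x 190 x 12 mm, origin centre of underside. Two hook arms at y = +-68 mm, 8 wide, reach to its -x from a back frame (x = 68, all under 116 high). Notches: floor 105 above the table, centred at x = -20, 14 long, tips to 115. The block's rod ends lie in them: underside 55 above the table, axes along the stand's; raised 10 mm it is free. 60 mm clear from block to frame.
- board: fixed plywood mounting board, 200 (x) x 220 (y) x 12 mm high, with two aluminium stops forming an inside corner. Origin at the centre of its underside. A block fully home in the corner, long face on the long stop, has its axes along the board's and its origin at x = +56, y = +15, z = +12 mm in the board's frame.
- long_stop: low rigid aluminium bar on the board, 24 mm high, 18 thick, 150 long (board's y), for the block's long face. Axes along the board's; origin: middle of the lower edge of its inner face (board x = +75, y = 0, z = +12 mm); that face looks to -x. Board and stops are bare and grippy: a block pressed on one of them drags (friction about 0.6) and needs a firm push to slide on to the next.
- end_stop: short rigid aluminium bar on the board, 36 mm high, 18 thick, 70 long (board's x), for the block's end face (the rod passes above it). Axes along the board's; origin: middle of the lower edge of its inner face (board x = +36, y = +75, z = +12 mm); that face looks to -y.
- finger_cymbal: small brass finger cymbal, 48 mm across, 14 mm high, lying on the open part of the mounting board; bystander; origin at the centre of its underside
- handbell: brass handbell with a dark wooden handle, 56 mm across, 95 mm high; bystander; origin at the centre of its foot
- shaker: plain metal cylinder shaker, 42 mm across, 75 mm high; bystander; origin at the centre of its foot
- harmonica: harmonica, 29 x 105 x 20 mm, lying flat; bystander; origin at the centre of its underside
- cowbell: dark steel cowbell standing on its mouth, 50 x 70 x 112 mm; bystander; origin at the centre of its foot
- castanet: dark wooden castanet, 56 mm across, 21 mm high; bystander; origin at the centre of its underside
- mug: white mug, 80 mm across, 90 mm high, with a handle; bystander; origin at the centre of its foot
Mind the look-alikes: they are no part of the job. What is meant by the woodblock is not turquoise, and is the larger of those in its own colour.

How it is judged:
By the outcome, as a careful person would: the job done as asked, in the order asked, and still so for the second after the job is handed in, while the arm keeps its last pose, push and grip.
It also fails if it takes over 45 s, if anything falls off the work surface, if the arm or the gripper's body presses on something with over 40 N, if the wrist force passes 120 N, or if a joint passes its speed limit or range.

## Working session

There is one attempt and no reset: what is moved stays moved. The work goes in short steps, Python scripts to look and compute and a shell command to move; the robot and the scene stay as the last step left them, time stands still between calls to the robot, and variables do not carry over. Pictures are saved under pics/ and viewed, at most 10 in all, crops included, and the job is handed in when it is done.

```bash
ls; mkdir -p pics; python3 - <<'E'
from rig import r,cams
import cv2,json
print(r.sense()); print(r.finger_overhang)
for n in("scene","top"):
    f=cams.grab_frame(n); cv2.imwrite(f"pics/{n}0.png",f["image"][:,:,::-1])
    print(n,{k:v for k,v in f.items() if k!="image"})
E
```

```text
pics
{'clock': 0.0, 'qpos': array([ 1.15462249e+00,  3.53643403e-01,  1.63415682e+00, -1.38202800e-05,
        1.15519104e+00, -2.37545331e-03]), 'qvel': array([-0.0012341 , -0.00054082,  0.00016024,  0.00151795,  0.00180554,
        0.00169287]), 'joint_efforts': array([ 9.03918244e-04, -6.05243754e+01, -3.42069590e+01,  3.11080230e-04,
        9.19506740e-03, -3.97180486e-06]), 'eef_pos': array([251.11008742, 571.83407415, 249.55491779]), 'tcp_rot': array([-3.14019402e+00,  9.31361818e-06,  2.72779987e+00]), 'contact_force': array([ 0.52656838,  0.03175147, -0.82827987]), 'wrist_torque': array([-0.02313435,  0.06430007,  0.04137192]), 'grasp_force': 0.0, 'opening': 0.9997923450152749}
19.0
scene {'fx': 476.3124636311508, 'fy': 476.3124636311508, 'cx': 327.07992540160996, 'cy': 198.26103388601362, 'D': array([-0.11002762,  0.        ,  0.        ,  0.        ,  0.        ]), 'position': array([1468.72365414,   63.36252949, 1026.53636242]), 'orientation': array([-2.36854047, -0.02025695,  1.67745884])}
top {'fx': 375.83497567016394, 'fy': 375.83497567016394, 'cx': 319.91572780367784, 'cy': 196.65136082401162, 'D': array([-0.03826812,  0.        ,  0.        ,  0.        ,  0.        ]), 'position': array([ 508.15931461,  -14.47751139, 1109.26879795]), 'orientation': array([-3.10618577, -0.00360685, -1.59582221])}
```

View pics/scene0.png

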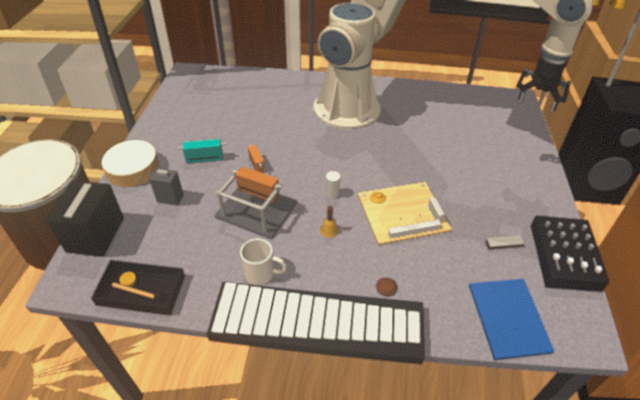

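View pics/top0.png

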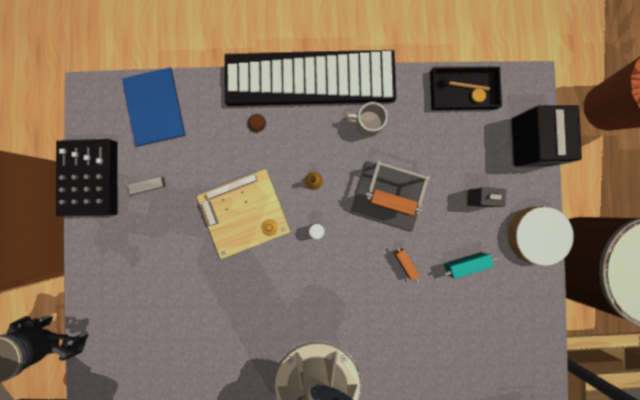

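The top view shows the block at about (395,203) on its stand, with the frame on the far side. The board is at (243,213), with the long stop at (232,187), the end stop at (209,212) and the cymbal at (269,228). The small orange (406,264) and turquoise (470,265) blocks are the look-alikes.

```bash
cat > h.py <<'E'
import numpy as np,cv2
from scipy.spatial.transform import Rotation as R
from rig import r,cams
def Rm(o): return R.from_euler("xyz",o).as_matrix()
def K(f): return np.array([[f["fx"],0,f["cx"]],[0,f["fy"],f["cy"]],[0,0,1]])
def ray(f,p):
    u=cv2.undistortPoints(np.array(p,float).reshape(-1,1,2),K(f),f["D"]).reshape(-1,2)
    return np.c_[u,np.ones(len(u))]@Rm(f["orientation"]).T
def plane(f,p,z):
    d=ray(f,p); c=f["position"]; return c+d*((z-c[2])/d[:,2])[:,None]
def proj(f,P):
    Rc=Rm(f["orientation"]); rv=cv2.Rodrigues(Rc.T)[0]
    return cv2.projectPoints(np.array(P,float).reshape(-1,1,3),rv,-Rc.T@f["position"],K(f),f["D"])[0].reshape(-1,2)
def pose(x,y,yaw,P):
    c,s=np.cos(yaw),np.sin(yaw); P=np.array(P,float); return np.c_[x+c*P[:,0]-s*P[:,1],y+s*P[:,0]+c*P[:,1],P[:,2]]
def blobs(m,amin):
    cs,_=cv2.findContours(m.astype(np.uint8),cv2.RETR_EXTERNAL,cv2.CHAIN_APPROX_NONE)
    return [c for c in cs if cv2.contourArea(c)>amin]
E
python3 - <<'E'
from h import *
f=cams.grab_frame("top"); im=f["image"]; hsv=cv2.cvtColor(im,cv2.COLOR_RGB2HSV); H,S,V=cv2.split(hsv)
for n,m,z in(("orange",(H<13)&(S>150)&(V>110),119),("wood",(H>14)&(H<32)&(S>60)&(V>150),12),("stops",(S<45)&(V>150),36)):
    for c in blobs(m,80):
        (u,v),(w,h),a=cv2.minAreaRect(c)
        if not(190<u<440 and 150<v<290): continue
        P=plane(f,cv2.boxPoints(((u,v),(w,h),a)),z)[:,:2]
        print(n,np.round((u,v,w,h)),P.mean(0).round(),P.round().tolist(),np.linalg.norm(P-np.roll(P,-1,0),axis=1).round())
big=cv2.resize(im[150:265,190:440],None,fx=3.2,fy=3.2,interpolation=cv2.INTER_CUBIC); cv2.imwrite("pics/crop1.png",big[:,:,::-1])
E
```

```text
wood [243. 213.  69.  75.] [504. 206.] [[561.0, 345.0], [635.0, 137.0], [447.0, 68.0], [372.0, 275.0]] [221. 201. 220. 201.]
stops [316. 231.  14.  15.] [448.  -7.] [[469.0, 14.0], [468.0, -29.0], [428.0, -28.0], [429.0, 15.0]] [43. 40. 43. 40.]
stops [208. 213.  23.   6.] [508. 301.] [[537.0, 320.0], [543.0, 304.0], [480.0, 281.0], [474.0, 297.0]] [17. 67. 17. 67.]
stops [231. 186.   6.  51.] [583. 234.] [[565.0, 306.0], [616.0, 168.0], [600.0, 162.0], [549.0, 300.0]] [147.  17. 147.  17.]
stops [399. 183.  54.  31.] [ 579. -248.] [[562.0, -160.0], [646.0, -189.0], [596.0, -337.0], [512.0, -307.0]] [ 89. 156.  89. 155.]
```

View pics/crop1.png

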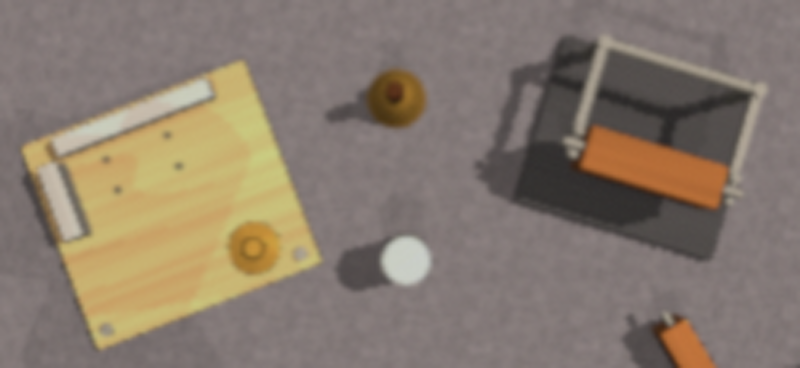

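The crop shows the block's top face with corners at crop px (590,128), (728,165), (718,208) and (580,168). The rods lie in the hook notches at (573,147) and (735,190). The board and stops agree with the given sizes: centre (504,206), yaw 0.348.

```bash
python3 - <<'E'
from h import *
for n in("top","scene"):
    f=cams.grab_frame(n); im=f["image"]; H,S,V=cv2.split(cv2.cvtColor(im,cv2.COLOR_RGB2HSV))
    if n=="top": print(im[203,395],H[203,395],S[203,395],V[203,395])
    for c in blobs(((H<12)|(H>175))&(S>120)&(V>100),80):
        b=cv2.minAreaRect(c)
        if cv2.contourArea(c)>2500: continue
        P=plane(f,cv2.boxPoints(b),119)[:,:2]
        print(n,np.round(b[0]),P.mean(0).round(),P.round().tolist(),np.linalg.norm(P-np.roll(P,-1,0),axis=1).round())
f=cams.grab_frame("top")
q=np.array([[590,128],[728,165],[718,208],[580,168]])/3.2+[190,150]
print(plane(f,q,119).round(),plane(f,q,119).mean(0))
# rod ends in crop at z 109
print(plane(f,np.array([[573,147],[735,190]])/3.2+[190,150],109).round())
E
```

```text
[180 107  56] 12 176 180
top [635.  82.] [ 837. -898.] [[906.0, -891.0], [907.0, -915.0], [768.0, -904.0], [769.0, -881.0]] [ 24. 139.  24. 138.]
scene [386. 286.] [848. 150.] [[829.0, 131.0], [825.0, 168.0], [866.0, 169.0], [870.0, 133.0]] [37. 41. 36. 41.]
[[ 557. -163.  119.]
 [ 524. -277.  119.]
 [ 488. -267.  119.]
 [ 524. -154.  119.]] [ 523.40765112 -215.20589666  119.        ]
[[ 542. -150.  109.]
 [ 503. -284.  109.]]
```

```bash
cat >> h.py <<'E'
def to(x,y,z,ang):
    "remaining move in tool axes; ang = world angle of tool y"
    s=r.sense(); M=Rm(s["tcp_rot"]); d=(M.T@(np.array([x,y,z])-s["eef_pos"]))/1000
    T=np.c_[[np.sin(ang),-np.cos(ang),0],[np.cos(ang),np.sin(ang),0],[0,0,-1]]
    print("move",d.round(4),"turn",R.from_matrix(M.T@T).as_rotvec().round(4),"t",round(s["clock"],2),"F",s["contact_force"].round(1),"q6",s["qpos"][5].round(2))
E
python3 -m crank '[[-0.034,-0.0365,0,0,0,0,0],[-0.068,-0.073,0,0,0,0,0],[-0.102,-0.11,0,0,0,0,0],[-0.136,-0.146,0,0,0,0,0],[-0.17,-0.184,0,0,0,0,0]]' 60
python3 -m crank '[[-0.034,-0.0365,0,0,0,0,0],[-0.068,-0.073,0,0,0,0,0],[-0.102,-0.11,0,0,0,0,0],[-0.136,-0.146,0,0,0,0,0],[-0.17,-0.184,0,0,0,0,0]]'
python3 -m crank '[[-0.034,-0.0365,0,0,0,0.15,0],[-0.068,-0.073,0,0,0,0.3,0],[-0.102,-0.11,0,0,0,0.45,0],[-0.136,-0.146,0,0,0,0.6,0],[-0.17,-0.184,0,0,0,0.74,0]]'
python3 -c "
from h import *
to(523,-215,250,-.29)"
```

```text
clock: 0.8
eef_pos: [333.0, 334.6, 250.4]
tcp_rot: [3.141, 0.0, 2.728]
contact_force: [1.6, -0.5, 0.2]
opening: 1.001
grasp_force: 0.0
clock: 1.3
eef_pos: [414.4, 98.6, 250.6]
tcp_rot: [3.141, 0.001, 2.728]
contact_force: [1.2, 0.4, 0.2]
opening: 1.002
grasp_force: 0.0
clock: 1.8
eef_pos: [495.8, -137.6, 250.5]
tcp_rot: [3.141, 0.0, 1.981]
contact_force: [0.7, 0.6, -0.5]
opening: 1.002
grasp_force: 0.0Traceback (most recent call last):
  File "<string>", line 3, in <module>
    to(523,-215,250,-.29)
    ~~^^^^^^^^^^^^^^^^^^^
  File "h.py", line 23, in to
    print("move",d.round(4),"turn",R.from_matrix(M.T@T).as_rotvec().round(4),"t",round(s["clock"],2),"F",s["contact_force"].round(1),"q6",s["qpos"][5].round(2))
                                   ~~~~~~~~~~~~~^^^^^^^
  File "scipy/spatial/transform/_rotation.pyx", line 1143, in scipy.spatial.transform._rotation.Rotation.from_matrix
ValueError: Non-positive determinant (left-handed or null coordinate frame) in rotation matrix 0: [[-7.64510205e-01 -6.44611560e-01  2.89895026e-04]
 [-6.44611602e-01  7.64509981e-01 -6.09074434e-04]
 [-1.70988780e-04  6.52513318e-04  9.99999772e-01]].
```

```bash
sed -i 's/\[np.sin(ang),-np.cos(ang),0\]/[-np.sin(ang),np.cos(ang),0]/' h.py; python3 -c "
from h import *
to(523,-215,250,-.29)"
```

```text
move [-0.0818 -0.0059  0.0005] turn [7.000e-04 1.000e-04 7.005e-01] t 1.8 F [ 0.7  0.6 -0.5] q6 -0.68
```

```bash
python3 -m crank '[[-0.02,-0.001,0,0,0,0.14,0],[-0.04,-0.003,0,0,0,0.28,0],[-0.06,-0.005,0,0,0,0.42,0],[-0.082,-0.006,0,0,0,0.56,0],[-0.082,-0.006,0,0,0,0.70,0]]'
python3 -c "
from h import *
to(523,-215,250,-.29)
f=cams.grab_frame('wrist'); im=f['image']; cv2.imwrite('pics/w1.png',im[:,:,::-1]); print(f['position'],f['orientation'])
P=pose(523,-215,-.29,[[19,60,119],[19,-60,119],[-19,-60,119],[-19,60,119]]); print(proj(f,P).round())"
```

```text
clock: 2.3
eef_pos: [524.0, -215.0, 250.3]
tcp_rot: [3.14, 0.001, 1.281]
contact_force: [0.5, 0.8, -0.9]
opening: 0.996
grasp_force: 0.0
move [-0.0003 -0.001   0.0003] turn [ 0.0011  0.0007 -0.0002] t 2.3 F [ 0.5  0.8 -0.9] q6 -0.1
[ 547.37181773 -137.57518111  374.16426335] [ 2.82192481e+00 -1.16986488e-03 -2.91459308e-01]
[[343. 111.]
 [340. 262.]
 [294. 262.]
 [290. 111.]]
```

View pics/w1.png

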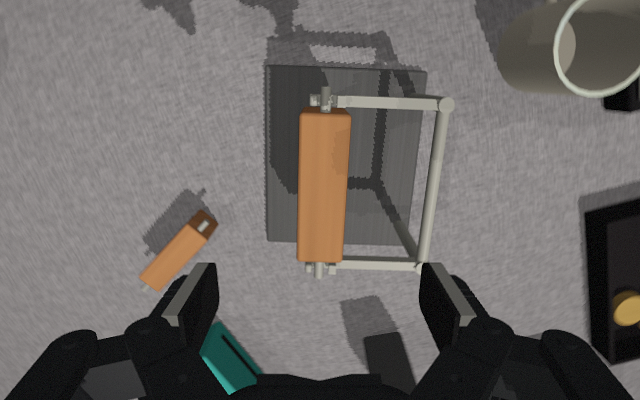

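The wrist view shows the block's top face with corners at about (300,112), (350,112), (344,263) and (298,261), a few mm to +x of my estimate. The hooks and rods are clear of the mid-grip.

```bash
python3 - <<'E'
from h import *
f=cams.grab_frame('wrist'); im=f['image']; H,S,V=cv2.split(cv2.cvtColor(im,cv2.COLOR_RGB2HSV))
m=(H<17)&(S>90)&(V>90); c=max(blobs(m,500),key=cv2.contourArea)
q=cv2.approxPolyDP(cv2.convexHull(c),8,True).reshape(-1,2); print(q.tolist())
P=plane(f,q,119)[:,:2]; print(P.round().tolist(),np.linalg.norm(P-np.roll(P,-1,0),axis=1).round())
E=P-np.roll(P,-1,0); i=[k for k in range(len(E)) if np.linalg.norm(E[k])>80]
print("centre",P.mean(0),"yaws",[np.arctan(-e[0]/e[1]).round(3) for e in E[i]])
to(*P.mean(0),250,-.3)
E
```

```text
[[349, 115], [344, 260], [302, 262], [299, 118]]
[[561.0, -166.0], [526.0, -276.0], [493.0, -267.0], [527.0, -157.0]] [116.  34. 115.  36.]
centre [ 526.78771176 -216.53004904] yaws [np.float64(-0.308), np.float64(-0.296)]
move [-0.0021  0.0045  0.0001] turn [-0.0004 -0.0001  0.0139] t 2.4 F [0.6 1.3 0.2] q6 -0.1
```

```bash
python3 -m crank '[[-0.002,0.0045,0.02,0,0,0.014,0],[-0.002,0.0045,0.06,0,0,0.014,0],[-0.002,0.0045,0.1,0,0,0.014,0],[-0.002,0.0045,0.13,0,0,0.014,0],[-0.002,0.0045,0.148,0,0,0.014,0]]'
python3 -m crank '[[0,0,0,0,0,0,0.7],[0,0,0,0,0,0,0.7],[0,0,0,0,0,0,0.7],[0,0,0,0,0,0,0.7],[0,0,0,0,0,0,0.7]]' 80
```

```text
clock: 2.9
eef_pos: [525.4, -214.9, 99.8]
tcp_rot: [-3.138, -0.0, 1.279]
contact_force: [-0.2, 0.3, 0.3]
opening: 1.0
grasp_force: 0.0
clock: 3.4
eef_pos: [528.0, -216.3, 104.0]
tcp_rot: [3.138, 0.0, 1.274]
contact_force: [-0.3, 1.4, 7.9]
opening: 0.428
grasp_force: 79.6
```

```bash
python3 -m crank '[[0,0,-0.005,0,0,0,0.7],[0,0,-0.015,0,0,0,0.7],[0,0,-0.03,0,0,0,0.7],[0,0,-0.06,0,0,0,0.7],[0,0,-0.1,0,0,0,0.7]]'
python3 -c "
from h import *
b=pose(504,206,.348,[[46,0,0],[56,15,0]]); print(b)
to(b[0,0],b[0,1],200,.348)
for n in ('wrist','top'):
  f=cams.grab_frame(n); cv2.imwrite('pics/l_%s.png'%n,f['image'][:,:,::-1])"
```

```text
clock: 3.9
eef_pos: [525.7, -215.6, 202.9]
tcp_rot: [-3.139, -0.0, 1.274]
contact_force: [-0.2, -0.8, -2.9]
opening: 0.432
grasp_force: 80.2
[[547.24260495 221.68684536   0.        ]
 [551.52789558 239.19787858   0.        ]]
move [ 0.4244 -0.1073  0.0033] turn [-0.0028 -0.0012 -0.6449] t 3.9 F [-0.2 -0.8 -2.9] q6 -0.09
```

View pics/l_wrist.png

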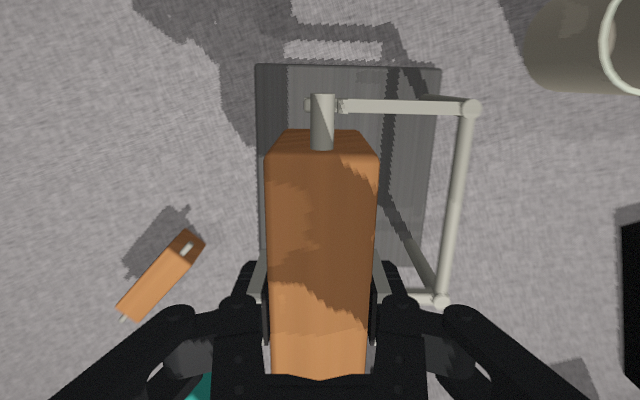

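The block is held squarely: the top's far edge runs (266,157)–(378,157), with the rod at (322,120), and both hooks are empty. Carrying it to the board.

```bash
python3 -m crank '[[0.03,-0.0075,0,0,0,0,0.7],[0.074,-0.0185,0,0,0,0,0.7],[0.118,-0.0295,0,0,0,0,0.7],[0.162,-0.0405,0,0,0,0,0.7],[0.206,-0.0515,0,0,0,0,0.7]]'
python3 -m crank '[[0.044,-0.011,0,0,0,-0.13,0.7],[0.088,-0.022,0,0,0,-0.26,0.7],[0.132,-0.033,0,0,0,-0.39,0.7],[0.176,-0.044,0,0,0,-0.52,0.7],[0.206,-0.0515,0,0,0,-0.645,0.7]]'
python3 - <<'E'
from h import *
to(547,221.5,200,.348)
# block in the hand: far top edge 38 mm wide, seen in l_wrist (TCP 202.9, pose of that moment from the present one, relative to the hand)
s=r.sense(); f=cams.grab_frame('wrist'); im=f['image']; cv2.imwrite('pics/l2.png',im[:,:,::-1])
M=Rm(s["tcp_rot"]); d=ray(f,[[266,157],[378,157],[322,96]])@M; c=M.T@(f["position"]-s["eef_pos"])
k=38/np.linalg.norm(d[0]-d[1]); print("cam in tool",c,"edge in tool frame",c+d[:2]*k)
print("rod tip if 10mm lower than top", c+d[2]*((c+d[0]*k)[2]+10-c[2])/d[2][2])
E
```

```text
clock: 4.5
eef_pos: [537.4, -2.3, 202.5]
tcp_rot: [3.142, -0.0, 1.273]
contact_force: [0.7, -0.2, -3.1]
opening: 0.434
grasp_force: 80.4
clock: 5.0
eef_pos: [548.6, 210.9, 202.5]
tcp_rot: [3.141, -0.0, 1.925]
contact_force: [-0.1, -0.0, -3.0]
opening: 0.434
grasp_force: 80.5
move [0.0105 0.0022 0.0025] turn [ 0.0004 -0.0005  0.0066] t 5.0 F [-0.1 -0.  -3. ] q6 0.01
cam in tool [  80.4810829     0.5671223  -123.92315011] edge in tool frame [[ 55.76222812 -17.36687126  -6.69338734]
 [ 55.71762667  20.63310047  -6.68076386]]
rod tip if 10mm lower than top [75.28070066  1.6855565   3.30661266]
```

View pics/l2.png

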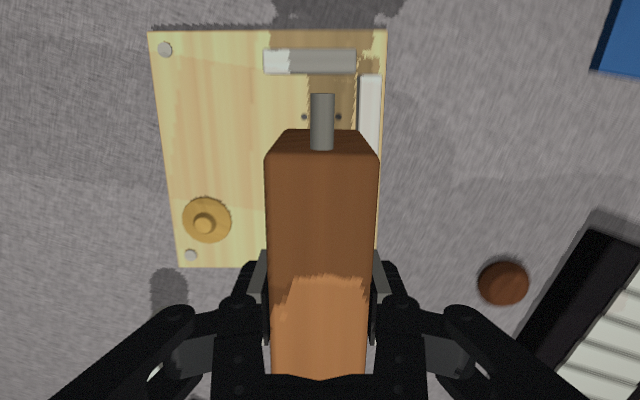

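The wrist view shows the end stop's inner top edge at (264,74)–(356,73), the long stop's inner top edge at x≈358 (rows 80–130), and the cymbal clear at (207,220).

```bash
python3 - <<'E'
from h import *
f=cams.grab_frame('wrist')
e=plane(f,[[264,75],[356,74]],48); l=plane(f,[[360,80],[359,130]],36)
c,s=np.cos(.348),np.sin(.348)
for n,P in(("end",e),("long",l)):
    D=P[:,:2]-[504,206]; print(n,"board x",(D@[c,s]).round(1),"board y",(D@[-s,c]).round(1))
D=r.sense()["eef_pos"][:2]-[504,206]; print("tcp board",D@[c,s],D@[-s,c])
to(547,221.5,75,.348)
E
```

```text
end board x [ 3.6 72.8] board y [76.7 78.3]
long board x [77.4 78.5] board y [74.2 35. ]
tcp board 44.1203050968265 -9.822247056495593
move [0.0096 0.0015 0.1274] turn [ 0.001 -0.001  0.007] t 5.1 F [ 1.1  0.5 -3.9] q6 0.01
```

```bash
python3 -m crank '[[0.005,0.001,0.03,0,0,0,0.7],[0.01,0.0015,0.07,0,0,0.006,0.7],[0.01,0.0015,0.11,0,0,0.006,0.7],[0.01,0.0015,0.125,0,0,0.006,0.7],[0.01,0.0015,0.130,0,0,0.006,0.7]]'
python3 -m crank '[[0,0,0.003,0,0,0,0.7],[0,0,0.005,0,0,0,0.7],[0,0,0.005,0,0,0,0.7]]'
python3 -m crank '[[0,0,0.0015,0,0,0,0.7],[0,0,0.003,0,0,0,0.7],[0,0,0.003,0,0,0,0.7]]'
```

```text
clock: 5.6
eef_pos: [545.9, 217.0, 70.8]
tcp_rot: [-3.138, 0.0, 1.912]
contact_force: [-0.1, -0.6, -2.3]
opening: 0.433
grasp_force: 80.4
clock: 5.9
eef_pos: [547.9, 218.2, 68.6]
tcp_rot: [3.139, -0.0, 1.913]
contact_force: [-0.3, -0.3, -2.6]
opening: 0.43
grasp_force: 80.4
clock: 6.2
eef_pos: [547.0, 218.1, 64.4]
tcp_rot: [3.141, 0.0, 1.913]
contact_force: [0.1, 0.6, -2.5]
opening: 0.436
grasp_force: 80.4
```

```bash
python3 -m crank '[[0,0,0.001,0,0,0,0.7],[0,0,0.002,0,0,0,0.7],[0,0,0.002,0,0,0,0.7]]' | grep -E "pos|force"
python3 -m crank '[[0,0,0.001,0,0,0,0.7],[0,0,0.001,0,0,0,0.7]]' | grep -E "pos|force"
```

```text
eef_pos: [546.8, 218.0, 62.1]
contact_force: [0.4, -0.3, -1.8]
grasp_force: 80.4
eef_pos: [547.0, 218.1, 61.4]
contact_force: [0.5, -0.2, -0.3]
grasp_force: 80.6
```

```bash
python3 -m crank '[[0,0,0.001,0,0,0,0.7],[0,0,0.001,0,0,0,0.7]]' | grep -E "pos|force"
```

```text
eef_pos: [547.1, 218.1, 61.3]
contact_force: [-3.5, -1.6, 10.6]
grasp_force: 82.0
```

```bash
python3 -m crank '[[0.004,0.002,-0.0005,0,0,0,0.7],[0.009,0.004,-0.0005,0,0,0,0.7],[0.013,0.007,-0.0005,0,0,0,0.7],[0.013,0.007,-0.0005,0,0,0,0.7]]' | grep -E "pos|force|rot"
python3 -c "
from h import *
s=r.sense();print(Rm(s['tcp_rot']).T@s['contact_force'],s['wrist_torque'])"
python3 -m crank '[[0,0.002,0,0,0,0,0.7],[0,0.004,0,0,0,0,0.7],[0,0.004,0,0,0,0,0.7]]' | grep -E "pos|force|rot"
python3 -c "
from h import *
s=r.sense();print(Rm(s['tcp_rot']).T@s['contact_force'],s['wrist_torque'])"
```

```text
eef_pos: [549.7, 233.3, 61.3]
tcp_rot: [3.141, 0.0, 1.913]
contact_force: [-0.0, -1.7, 6.4]
grasp_force: 81.8
[-1.57534448 -0.56307859 -6.37082804] [-0.24000113  0.36516853 -0.01289941]
eef_pos: [550.9, 233.7, 61.2]
tcp_rot: [-3.137, -0.0, 1.913]
contact_force: [-8.2, -3.5, 15.6]
grasp_force: 82.8
[ -0.57330498  -9.00508278 -15.54332503] [-0.82599686  2.04804653  0.03191317]
```

```bash
python3 -m crank '[[0,0,-0.0007,0,0,0,0.7],[0,0.001,-0.0007,0,0,0,0.7],[0,0.002,-0.0007,0,0,0,0.7],[0,0.002,-0.0007,0,0,0,0.7]]' | grep -E "pos|force|rot"
cat > t.py <<'E'
from h import *
s=r.sense();M=Rm(s['tcp_rot']);c,n=np.cos(.348),np.sin(.348);D=s["eef_pos"][:2]-[504,206]
print("F tool",(M.T@s['contact_force']).round(1),"T tool",(M.T@s['wrist_torque']).round(2),"tcp board",(D@[c,n]).round(1),(D@[-n,c]).round(1),"t",s["clock"])
E
python3 t.py
```

```text
eef_pos: [552.2, 234.1, 61.2]
tcp_rot: [-3.136, 0.0, 1.913]
contact_force: [-11.5, -2.9, 12.0]
grasp_force: 82.1
F tool [  1.1 -11.9 -11.9] T tool [ 2.17  0.19 -0.34] tcp board 54.9 10.0 t 8.0
```

```bash
python3 -m crank '[[0,0.001,-0.0004,0,0,0,0.7],[0,0.002,-0.0004,0,0,0,0.7],[0,0.002,-0.0004,0,0,0,0.7]]' | grep -E "pos|force|rot"; python3 t.py
python3 -m crank '[[0.002,0,0,0,0,0,0.7],[0.004,0,0,0,0,0,0.7],[0.004,0,0,0,0,0,0.7]]' | grep -E "pos|rot"; python3 t.py
```

```text
eef_pos: [552.5, 234.2, 61.3]
tcp_rot: [-3.132, 0.0, 1.914]
contact_force: [-16.3, -5.9, 14.3]
grasp_force: 82.5
F tool [ -0.1 -17.5 -14.2] T tool [ 2.97  0.19 -0.49] tcp board 55.2 9.9 t 8.3
eef_pos: [552.1, 235.4, 61.3]
tcp_rot: [-3.132, 0.004, 1.915]
F tool [-15.3 -16.9 -14.2] T tool [ 2.85 -2.25 -0.73] tcp board 55.3 11.3 t 8.6
```

```bash
python3 -m crank '[[0,-0.003,-0.0005,0,0,0,0.7],[0.003,-0.003,-0.0005,0,0,0,0.7],[0.006,-0.003,-0.0005,0,0,0,0.7],[0.006,-0.003,-0.0005,0,0,0,0.7]]' | grep -E "pos|rot"; python3 t.py
python3 -m crank '[[0.002,0,0,0,0,0,0.7],[0.004,0,0,0,0,0,0.7],[0.004,0,0,0,0,0,0.7]]' | grep -E "pos|rot"; python3 t.py
```

```text
eef_pos: [550.5, 239.4, 61.9]
tcp_rot: [-3.138, 0.007, 1.917]
F tool [-27.7  -6.6  -4.6] T tool [ 1.25 -4.3  -0.73] tcp board 55.1 15.6 t 9.0
eef_pos: [550.9, 240.3, 62.3]
tcp_rot: [-3.139, 0.011, 1.917]
F tool [-47.4  -4.6  -6.9] T tool [ 0.81 -7.51 -0.6 ] tcp board 55.8 16.3 t 9.3
```

```bash
python3 -m crank '[[-0.003,0.001,0.0005,-0.003,0.004,0,0.7],[-0.003,0.003,0.0005,-0.006,0.006,0,0.7],[-0.003,0.005,0.0005,-0.006,0.006,0,0.7],[-0.003,0.005,0.0005,-0.006,0.006,0,0.7]]' | grep -E "pos|rot"; python3 t.py
```

```text
eef_pos: [551.3, 240.0, 61.2]
tcp_rot: [-3.135, 0.001, 1.917]
F tool [-29.5 -21.1 -20.2] T tool [ 3.55 -4.37 -1.14] tcp board 56.1 15.8 t 9.7
```

```bash
python3 -m crank '[[0,0.001,-0.0003,0,0,-0.004,0.7],[0,0.002,-0.0003,0,0,-0.008,0.7],[0,0.002,-0.0003,0,0,-0.008,0.7]]' | grep -E "pos|rot"; python3 t.py
python3 -m crank '[[0,0,0,0,0,-0.004,0.7],[0,0,0,0,0,-0.008,0.7],[0,0,0,0,0,-0.008,0.7]]' | grep -E "pos|rot"; python3 t.py
```

```text
eef_pos: [551.5, 240.1, 61.3]
tcp_rot: [-3.132, 0.001, 1.923]
F tool [-29.4 -26.6 -23.4] T tool [ 4.29 -4.41 -0.19] tcp board 56.3 15.8 t 10.0
eef_pos: [551.5, 240.1, 61.2]
tcp_rot: [-3.132, 0.0, 1.928]
F tool [-29.5 -26.8 -23.6] T tool [ 4.34 -4.57  0.95] tcp board 56.2 15.8 t 10.3
```

```bash
python3 -m crank '[[0,0,0,-0.005,0,0.003,0.7],[0,0,0,-0.009,0,0.005,0.7],[0,0,0,-0.009,0,0.005,0.7],[0,0,0,-0.009,0,0.005,0.7]]' | grep -E "pos|rot|force|open"; python3 t.py
python3 - <<'E'
from h import *
b=(504,206,.348)
for n in("top","scene"):
    f=cams.grab_frame(n); P=[[56,15,76]]; u,v=proj(f,pose(*b,P))[0]; u,v=int(u),int(v)
    im=f["image"][max(v-45,0):v+45,u-60:u+60]; cv2.imwrite(f"pics/e_{n}.png",cv2.resize(im,None,fx=3.3,fy=3.3,interpolation=cv2.INTER_CUBIC)[:,:,::-1])
a=[cv2.imread(f"pics/e_{n}.png") for n in("top","scene")]; cv2.imwrite("pics/e.png",np.hstack(a))
f=cams.grab_frame("wrist"); cv2.imwrite("pics/e_w.png",f["image"][:,:,::-1])
E
```

```text
eef_pos: [551.3, 240.0, 61.2]
tcp_rot: [-3.14, 0.0, 1.925]
contact_force: [-13.2, -37.0, 23.6]
opening: 0.433
grasp_force: 84.2
F tool [-30.1 -25.3 -23.5] T tool [ 5.12 -4.42  0.15] tcp board 56.1 15.8 t 10.7
```

View pics/e.png

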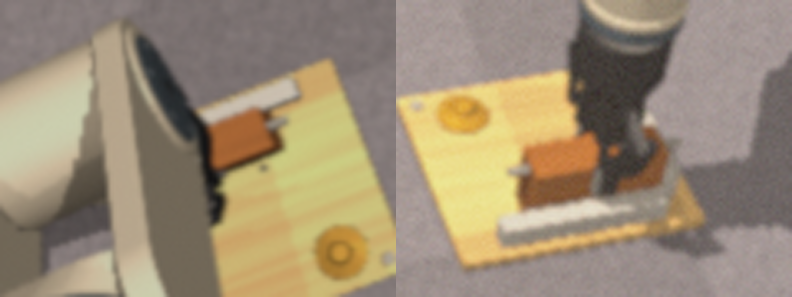

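View pics/e_w.png

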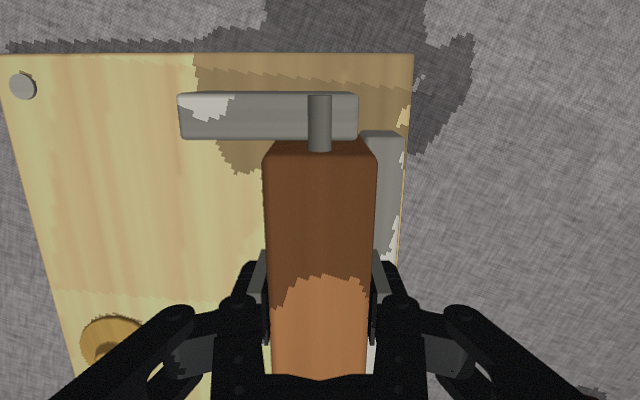

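The block stands in the corner against both stops: in the wrist view the end stop edge at row 139 meets the block's end face. I'll ease the end and down pushes, seat it on the long stop, then push the end home again, so friction can't fake a contact.

```bash
python3 -m crank '[[-0.002,0,-0.001,0,0,0,0.7],[-0.002,0.001,-0.001,0,0,0,0.7],[-0.002,0.002,-0.001,0,0,0,0.7],[-0.002,0.002,-0.001,0,0,0,0.7]]' | grep -E "pos|rot"; python3 t.py
python3 -m crank '[[0.0015,0,0,0,0,0,0.7],[0.003,0,0,0,0,0,0.7],[0.004,0,0,0,0.002,0,0.7],[0.004,0,0,0,0.002,0,0.7]]' | grep -E "pos|rot"; python3 t.py
```

```text
eef_pos: [551.4, 239.9, 61.2]
tcp_rot: [-3.137, -0.002, 1.924]
F tool [-16.9 -31.  -19.8] T tool [ 5.11 -2.77  0.11] tcp board 56.1 15.7 t 11.25
eef_pos: [551.4, 240.1, 61.2]
tcp_rot: [-3.137, 0.001, 1.925]
F tool [-41.8 -29.7 -20. ] T tool [ 5.11 -6.12  0.28] tcp board 56.2 15.9 t 11.65
```

```bash
python3 -m crank '[[0,0,0,0,0,0,0.7],[0,0,0,0,0,0,0.7],[0,0,0,0,0,0,0.7]]' ; python3 t.py; python3 -c "
from rig import sign_off
print(sign_off())"
```

```text
clock: 11.95
eef_pos: [551.3, 240.1, 61.2]
tcp_rot: [-3.137, 0.001, 1.925]
contact_force: [-13.7, -49.2, 21.4]
opening: 0.434
grasp_force: 84.2
F tool [-41.4 -30.  -21.2] T tool [ 5.1  -6.09  0.27] tcp board 56.1 15.9 t 11.95
the job is handed in; nothing more can be done
None
```

The wood block stands in the corner of the board, still gripped and pressed against the long stop with about 30 N and the end stop with about 41 N; I handed the job in at 12 s, and no verdict came back.

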